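# Release the ratchet and open the book rack

### The arm

A 7-joint arm with a two-finger parallel gripper is mounted at the origin on the work surface. World frame = base frame: x ahead of the robot, y to its left, z up, the work surface at z = 0. Lengths are in m, angles in rad, forces in N, time in s.
With the tool pointing down it reaches from about 0.35 to 0.9 m from the base axis. Payload 19.9 kg.
Tool frame: the origin (TCP) lies at the very end of the fingers, on their centre line; the grasp point (between the pads) lies 19 mm behind it; z points along the fingers, y is the line along which they close (so a half turn about z gives the same grasp; the last joint's range is limited). The gripper opens to 94 mm and grips with 3 to 60 N. Pads are 16 mm wide; open, the fingers measure 119 mm over their backs; the gripper's body (75 mm by 177 mm) begins 78 mm behind the grasp point.
Start: joints at [1.224, 0.417, -0.01, 1.614, 0.005, 1.111, -0.053], TCP at [0.188, -0.596, 0.205] pointing down, gripper open.
Joint ranges: [-2.81, 2.81], [-0.39, 2.02], [-1.27, 1.25], [0.06, 2.57], [-1.19, 4.33], [0.19, 2], [-2.82, 2.82]. Speed limits (rad/s): [1.89, 1.89, 2.39, 2.39, 3.01, 3.01, 3.01].

### API

Orientations are given as a unit quaternion [x, y, z, w].
In Python, from rig import robot, imaging gives the robot as it stands.
- The arm moves only by the shell command python3 -m pendant 'ROWS' [FORCE]. ROWS is JSON, a list of rows, each a list of 3 entries, a list of its own where there are three numbers: the shift along the tool's x, y, z in m, then the turn, a rotation vector about the tool's x, y, z in degrees, then the opening, from 0 (shut) to 1 (fully open). A call has 1 to 8 rows; each row shifts and turns the commanded pose from where the row before left it, along the tool's axes as they then stand; what a row does not reach is not made up. A row lasts 1/8 s, in which the tool goes at most 62.5 mm and 10.7 degrees, less where a joint would pass 70% of its speed; a pose out of reach is approached as far as the arm can. A call with a gripper value outside its range is refused whole. The fingers move at their own pace and stop on an object; FORCE is the grip in N (left out, the last holds). Time passes only in rows, so rows that do not move let the fingers close. It gives the time, the measured TCP pose, the force, the opening and the grip force at its end, in the units of the state.
- robot.sense(): the state, without advancing time (a new reading comes with each control period).
- imaging.grab_frame(name): name is "side" or "top"; returns a dict with "img" (480x640x3 uint8, red, green, blue), "z_map" (480x640 float32, m along the optical axis (not along the pixel's ray), 0 where there is no reading), "intrinsics" (3x3 intrinsics, pixels), "dist" ([k1, k2, p1, p2, k3] as OpenCV has them; the pictures are not rectified), "R" (3x3) and "t" (3): a world point X has camera coordinates R X + t. Camera axes: x right, y down, z forward; pixel columns grow to the right and rows downward; lengths in m; the calibration is good to about 2 mm. A picture is of the moment at which its call begins.
- robot.finish_job(): hands the job in; it is judged then, once.
The state is a dict: "clock": time; "joint_positions": joint angles; "joint_vel": joint speeds; "tau": joint torques, N m; "ee_pos": TCP position; "orientation": TCP orientation; "ft_force": force on the tool from outside, world axes, zero at the start; "wrist_torque": the same for the moment, N m; "finger_gap": finger opening in m; "grip_force": force on a finger pad.
Only numpy, scipy, OpenCV 4.12 (cv2) and the standard library are available. Lean on these libraries where they do the work, as an engineer would, in place of code of your own. Each camera call takes 0.05 s, during which the arm holds its last target. There are 200 camera calls.

### The job

Make room in the book rack for the hardback lying beside it: with the fingertips, press down the sprung release tab behind the sliding bookend and, keeping it pressed, push the bookend back along its bar, away from the books, as far as it goes, right up to the stop. Then let go so that the tab springs up again and the ratchet locks. Pick nothing up: the three books stay standing where they are, and the hardback, the tin, and the tray with the ring cone stay where they lie.

Things in the scene. Friction and masses are not known exactly. Their poses are not given: they have to be found in the camera images.
- rack: oak book rack, heavy, fixed: base 370 x 120 mm, 18 mm high, two runners with a notched steel bar in the channel between; upright oak end (123 mm high, x = -168 to -150 mm), low oak stop (30 mm high, x = 188 to 200 mm) across the other end. Origin on the dresser top under the bar's middle; x along the bar from fixed end to stop (the way the bookend opens), y across, z up
- bookend (a joint): travel of the sliding bookend along the rack's x, m: 0 = nearest the fixed end, 0.120 = fully back on the stop. Oak panel 18 mm thick, 116 mm wide, top at 100 mm, at x = -68 to -50 mm when 0; behind it a steel saddle 118 mm long, top at 24 mm. Friction 1 to 2 N. The ratchet (10 mm notches, one at the stop) blocks backward travel over 10 mm unless the release is pressed
- release (a joint): tilt of the release rocker, rad: 0 = tab up, ratchet engaged; 0.2 = tab fully down on its limit; the ratchet is free above about 0.14. Sprung: 2.5 N on the tab starts it, 6 N hold it fully down, and it comes up by itself when let go. Hold it fully down all the while the bookend is pushed
- release_tab (a point): middle of the top of the release tab, where a fingertip presses: dark steel plate, 50 mm along the rack's x, 42 mm wide, about 48 mm above the dresser top, 88 mm behind the panel's back; moves with the bookend (at 0, x = 38 mm of the rack). Goes down 7.5 mm. On its stop-side edge, 24 mm from this point, a 9 mm high lip to push against towards the stop. Nothing stands above it
- book_a: small book, 30 mm thick, 105 mm deep, 150 mm high, standing on the rack's runners next to the fixed end; origin at the middle of its foot, 18 mm above the dresser top
- book_b: small book, 22 mm thick, 100 mm deep, 142 mm high, standing next to book_a; origin at the middle of its foot
- book_c: small book, 26 mm thick, 108 mm deep, 155 mm high, standing next to book_b, nearest to the sliding bookend; origin at the middle of its foot
- hardback: hardback book, 180 by 115 by 30 mm, lying flat on the dresser top beside the fixed-end half of the rack; origin at the middle of its underside
- tin: round aluminium tin with a lid, 70 mm wide, 46 mm high, standing beside the stop half of the rack; origin at the middle of its foot
- ring_cone: glass ring cone, 56 mm wide at the foot, 81 mm high, standing in the tray; origin at the middle of its foot
- tray: shallow white ceramic tray, 210 by 250 mm, 22 mm high, heavy and fixed, to the left of the rack; in it lie a steel watch, a black comb and an oak jewellery box (reaching 65 mm above the dresser top); origin at the middle of its underside

How it is judged:
By the outcome, as a careful person would: the job done as asked, in the order asked, and still so for the second after the job is handed in, with the robot touching nothing.
It also fails if it takes over 45 s, if anything falls off the work surface, if the arm or the gripper's body presses on something with over 40 N, if the wrist force passes 120 N, or if a joint passes its speed limit or range.

## Working session

There is one attempt and no reset: what is moved stays moved. The work goes in short steps, Python scripts to look and compute and a shell command to move; the robot and the scene stay as the last step left them, time stands still between calls to the robot, and variables do not carry over. Pictures are saved under pics/ and viewed, at most 10 in all, crops included, and the job is handed in when it is done.

```bash
mkdir -p pics; cat > h.py <<'E'
import numpy as np, cv2
from rig import robot, imaging
def pts(f):
    K,d,R,t=[np.array(f[k],float) for k in("intrinsics","dist","R","t")]
    h,w=f["z_map"].shape
    u,v=np.meshgrid(np.arange(w),np.arange(h))
    n=cv2.undistortPoints(np.stack([u,v],-1).reshape(-1,1,2).astype(float),K,d).reshape(h,w,2)
    z=f["z_map"][...,None].astype(float)
    c=np.concatenate([n*z,z],-1)
    return (c-t)@R
E
python3 - <<'E'
from h import *
for n in("top","side"):
    f=imaging.grab_frame(n); cv2.imwrite(f"pics/{n}0.png",f["img"][...,::-1]); np.savez(f"{n}0.npz",**f)
    print(n,-np.array(f["R"]).T@f["t"])
s=robot.sense();print(s["clock"],s["ee_pos"],s["orientation"],s["ft_force"],s["finger_gap"])
E
```

```text
top [0.37876524 0.08827055 1.18503819]
side [ 0.37137448 -0.73147019  0.65223204]
0.1 [ 0.18806693 -0.59572949  0.2049254 ] [ 9.88330596e-01  1.52323291e-01 -1.23386034e-04 -4.83035122e-04] [-0.68047534 -0.31481059 -0.76328703] 0.09350192572623138
```

View pics/top0.png

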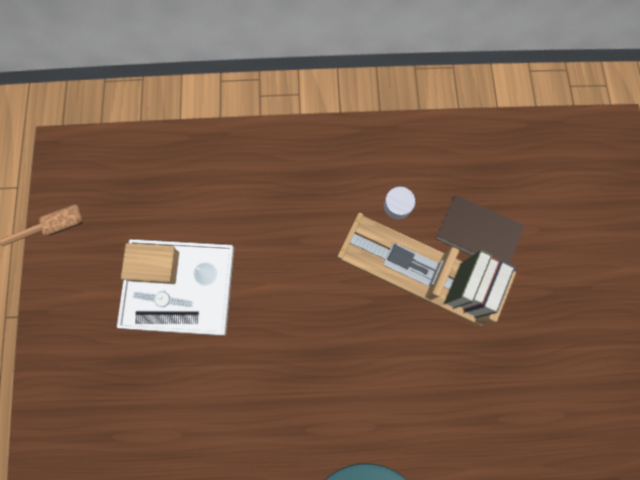

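View pics/side0.png

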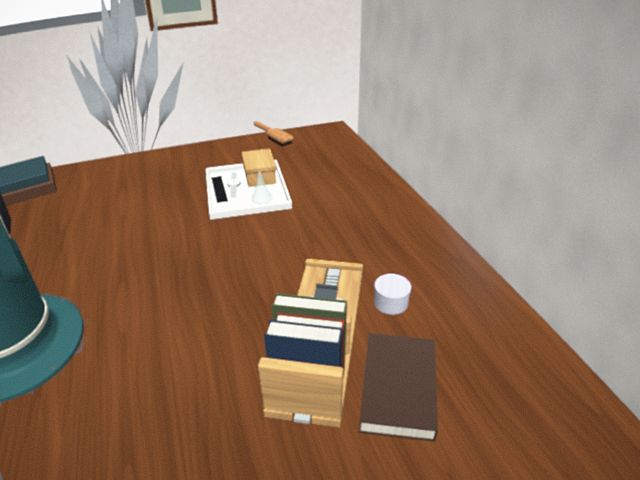

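The top view shows the rack with its stop at about (350,237), the tab at about (400,256), the panel at (447,272) and the books at (482,285). The tin is at (400,200). Next I'll measure the tab and the rack axis.

```bash
python3 - <<'E'
from h import *
f=dict(np.load("top0.npz")); P=pts(f); im=f["img"]
for n,(u,v) in dict(table=(300,380),tab=(400,256),stop=(350,237),panel=(447,270),tin=(400,195)).items(): print(n,P[v,u].round(4),im[v,u])
roi=np.zeros(im.shape[:2],bool); roi[205:335,330:525]=1
hsv=cv2.cvtColor(im,cv2.COLOR_RGB2HSV)
z=P[...,2]
# oak runners + stop: bright wood
oak=roi&(hsv[...,2]>140)&(hsv[...,1]>70)&(z>0.008)&(z<0.04)
n,l,st,c=cv2.connectedComponentsWithStats(oak.astype(np.uint8)); 
q=P[oak][:,:2]; print("oak",len(q),cv2.minAreaRect((q*1000).astype(np.float32)))
# dark tab
dk=np.zeros_like(roi); dk[238:282,380:435]=1
dk&=(hsv[...,2]<110)&(hsv[...,1]<90)&(z>0.035)
n,l,st,c=cv2.connectedComponentsWithStats(dk.astype(np.uint8)); print(st,c)
i=1+np.argmax(st[1:,4]); q=P[l==i]; print("tab",np.median(q,0),cv2.minAreaRect((q[:,:2]*1000).astype(np.float32)))
pan=roi&(z>0.09)&(z<0.11)&(hsv[...,1]>70)&(hsv[...,2]>140)
q=P[pan];print("panel",len(q),cv2.minAreaRect((q[:,:2]*1000).astype(np.float32)))
c=im[200:340,330:530]; cv2.imwrite("pics/crop.png",cv2.resize(c[...,::-1],None,fx=4,fy=4,interpolation=cv2.INTER_CUBIC))
E
```

```text
table [0.3224 0.1307 0.0004] [102  69  50]
tab [ 0.5912 -0.112   0.0467] [ 88  96 101]
stop [ 6.449e-01 -1.000e-04  3.090e-02] [205 170 128]
panel [ 0.545  -0.2029  0.1029] [215 178 134]
tin [ 0.7387 -0.124   0.0465] [212 214 226]
oak 3306 ((558.7670288085938, -172.3090362548828), (401.9676208496094, 121.64730834960938), 61.72767639160156)
[[     0      0    640    480 306859]
 [   388    245     25     23    341]] [[319.41001242 239.48097986]
 [400.47800587 256.61583578]]
tab [ 0.5888255  -0.11249305  0.04814839] ((484.09368896484375, -29.339988708496094), (54.363868713378906, 311.04632568359375), 51.760536193847656)
panel 418 ((542.6320190429688, -200.57330322265625), (18.724567413330078, 115.8358154296875), 62.10408401489258)
```

View pics/crop.png

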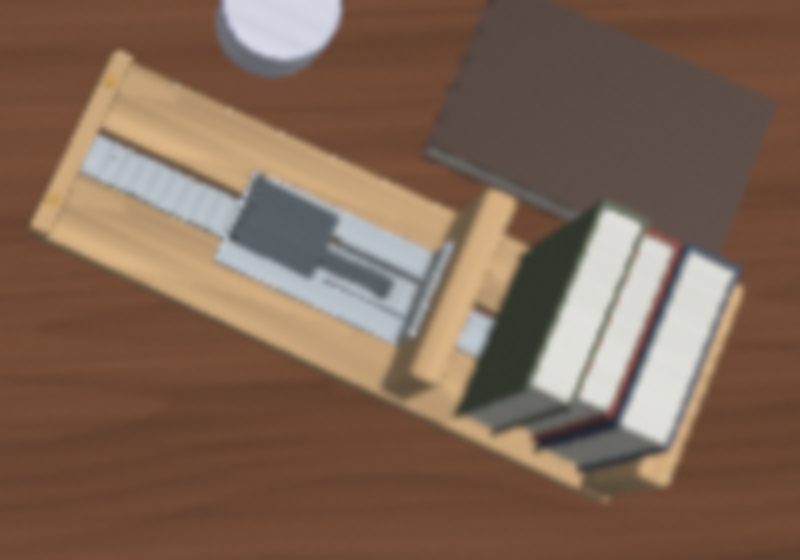

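The tab is at about (0.588, -0.114, 0.048), and it sits 97 mm behind the panel, as it should. The rack's x axis lies at about 62° in the world. Travel is about 0.028 now, so about 0.092 remains. I'll lift, turn and close the fingers, then go over.

```bash
python3 -m pendant '[[[0,0,-0.016],[0,0,-8.9],0],[[0,0,-0.016],[0,0,-8.9],0],[[0,0,-0.016],[0,0,-8.9],0],[[0,0,-0.016],[0,0,-8.9],0],[[0,0,-0.016],[0,0,-8.9],0],[[0.03,0.006,0],[0,0,0],0],[[0.05,0.01,0],[0,0,0],0],[[0.05,0.01,0],[0,0,0],0]]' 10
```

```text
clock: 1.1
ee_pos: [0.2727, -0.492, 0.2851]
orientation: [0.857, 0.515, 0.0, -0.0]
ft_force: [0.6, 0.1, -0.1]
finger_gap: 0.0173
grip_force: 0.0
```

```bash
python3 -m pendant '[[[0.05,0.01,0],[0,0,0],0],[[0.05,0.01,0],[0,0,0],0],[[0.05,0.01,0],[0,0,0],0],[[0.05,0.01,0],[0,0,0],0],[[0.05,0.01,0],[0,0,0],0],[[0.05,0.01,0],[0,0,0],0],[[0.05,0.01,0],[0,0,0],0],[[0.05,0.01,0],[0,0,0],0]]'
cat >> h.py <<'E'
A=np.deg2rad(62.1); U=np.array([np.cos(A),np.sin(A)]); TAB=np.array([.588,-.114])
def rel():
    from scipy.spatial.transform import Rotation as Ro
    s=robot.sense(); p=np.array(s["ee_pos"]); d=p[:2]-TAB; R=Ro.from_quat(s["orientation"]).as_matrix()
    print("t",s["clock"],"rel rack along/across",(d@U).round(4),(U[0]*d[1]-U[1]*d[0]).round(4),"z",p[2].round(4),"toolx",np.degrees(np.arctan2(R[1,0],R[0,0])).round(1),"tilt",R[:2,2].round(4),"dtool for tab",(R.T@np.append(-d,0)).round(4),"F",np.round(s["ft_force"],1),"gap",s["finger_gap"])
E
python3 -c "
from h import *; rel()"
```

```text
clock: 2.1
ee_pos: [0.5311, -0.1763, 0.2853]
orientation: [0.857, 0.515, -0.0, -0.0]
ft_force: [1.8, -0.7, 0.5]
finger_gap: 0.0003
grip_force: 0.0
t 2.1 rel rack along/across -0.0817 0.0211 z 0.2853 toolx 62.0 tilt [-0.0003  0.0001] dtool for tab [ 0.0817  0.0209 -0.    ] F [ 1.8 -0.7  0.5] gap 0.0002755261907985596
```

```bash
python3 -m pendant '[[[0.045,0.01,0],[0,0,0],0],[[0.042,0.01,0],[0,0,0],0],[[0,0,0.05],[0,0,0],0],[[0,0,0.05],[0,0,0],0],[[0,0,0.05],[0,0,0],0],[[0,0,0.05],[0,0,0],0],[[0,0,0],[0,0,0],0],[[0,0,0],[0,0,0],0]]'; python3 - <<'E'
from h import *; rel()
for n,(a,b,c,d) in dict(top=(200,340,330,530),side=(230,370,250,450)).items():
    f=imaging.grab_frame(n); cv2.imwrite(f"pics/{n}1.png",cv2.resize(f["img"][a:b,c:d,::-1],None,fx=4,fy=4,interpolation=cv2.INTER_CUBIC))
E
```

```text
clock: 3.1
ee_pos: [0.5898, -0.1102, 0.0872]
orientation: [0.857, 0.515, 0.001, 0.0]
ft_force: [-0.2, -0.5, 0.6]
finger_gap: 0.0005
grip_force: 0.0
t 3.1 rel rack along/across 0.0042 0.0002 z 0.0872 toolx 62.0 tilt [ 0.0014 -0.0001] dtool for tab [-0.0042  0.0002 -0.    ] F [-0.2 -0.5  0.6] gap 0.0005307359136724719
```

View pics/top1.png

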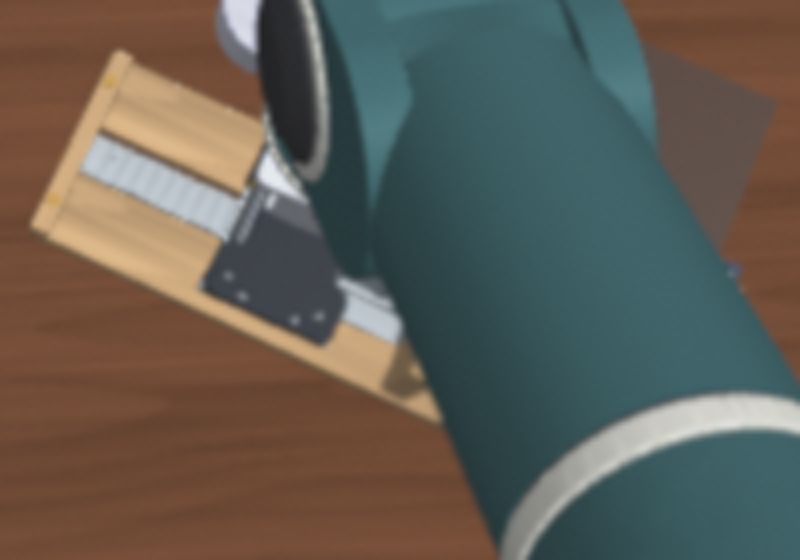

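View pics/side1.png

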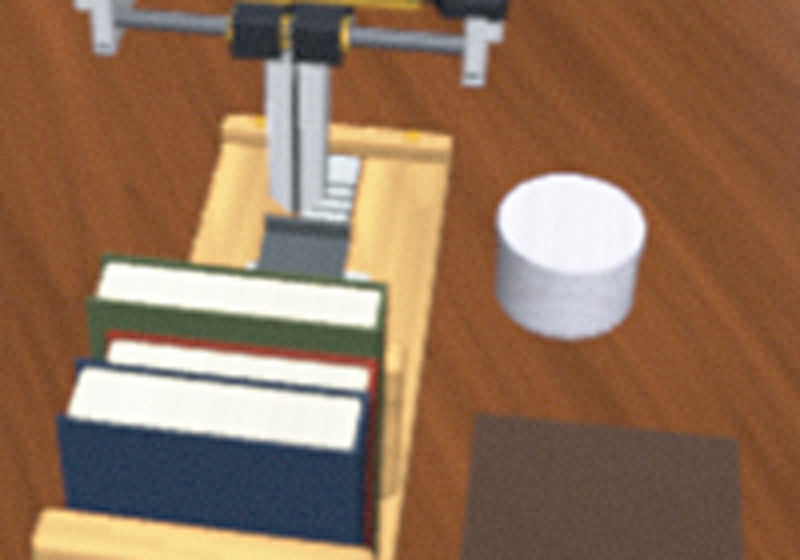

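In the side view the closed fingers are at crop (298,212), just above the tab at (305,245), and the lip is behind them. I'll descend and feel for contact.

```bash
python3 - <<'E'
from h import *
f=dict(np.load("side0.npz"));
for X in([.5898,-.1102,.0872],[*TAB,.048]):
    u=cv2.projectPoints(np.array([X]),cv2.Rodrigues(f["R"])[0],f["t"],f["intrinsics"],f["dist"])[0].ravel(); print((u-[250,230])*4)
E
python3 -m pendant '[[[0.005,0,0.015],[0,0,0],0],[[0,0,0.015],[0,0,0],0],[[0,0,0.005],[0,0,0],0],[[0,0,0.002],[0,0,0],0],[[0,0,0.002],[0,0,0],0],[[0,0,0],[0,0,0],0]]'; python3 -c "
from h import *; rel()"
```

```text
[295.64903709 195.23149388]
[295.13558564 265.11420687]
clock: 3.95
ee_pos: [0.5914, -0.1058, 0.0466]
orientation: [0.857, 0.515, 0.0, 0.0]
ft_force: [-0.3, 0.8, 3.3]
finger_gap: 0.0005
grip_force: 1.1
t 3.95 rel rack along/across 0.0089 0.0008 z 0.0466 toolx 62.0 tilt [0.0003 0.0001] dtool for tab [-0.0089  0.0009 -0.    ] F [-0.3  0.8  3.3] gap 0.0005042539339171724
```

Contact at z ≈ 0.047 with 3.3 N, which is as expected. Now I'll press it fully down.

```bash
python3 -m pendant '[[[0,0,0.003],[0,0,0],0],[[0,0,0.003],[0,0,0],0],[[0,0,0.002],[0,0,0],0],[[0,0,0.001],[0,0,0],0],[[0,0,0.001],[0,0,0],0],[[0,0,0],[0,0,0],0]]'; python3 -c "
from h import *; rel()"
```

```text
clock: 4.7
ee_pos: [0.5921, -0.1055, 0.0382]
orientation: [0.857, 0.515, 0.001, 0.001]
ft_force: [-8.1, 3.2, 34.4]
finger_gap: 0.0008
grip_force: 16.6
t 4.7 rel rack along/across 0.0094 0.0004 z 0.0382 toolx 62.0 tilt [ 0.0016 -0.0004] dtool for tab [-0.0094  0.0004 -0.    ] F [-8.1  3.2 34.4] gap 0.000803319475023946
```

It's fully down on its limit at 34 N. I'll ease off a little and start pushing.

```bash
python3 -m pendant '[[[0,0,-0.0008],[0,0,0],0],[[0.003,0,0],[0,0,0],0],[[0.005,0,0],[0,0,0],0],[[0.006,0,0],[0,0,0],0],[[0.006,0,0],[0,0,0],0],[[0,0,0],[0,0,0],0]]'; python3 -c "
from h import *; rel()"
```

```text
clock: 5.45
ee_pos: [0.6017, -0.0873, 0.0387]
orientation: [0.857, 0.516, 0.001, 0.001]
ft_force: [-4.8, 3.0, 24.4]
finger_gap: 0.0005
grip_force: 12.5
t 5.45 rel rack along/across 0.03 0.0004 z 0.0387 toolx 62.1 tilt [0.002 0.   ] dtool for tab [-0.03    0.0004 -0.    ] F [-4.8  3.  24.4] gap 0.0005166627392416025
```

```bash
python3 -m pendant '[[[0.006,0,0],[0,0,0],0],[[0.007,0,0],[0,0,0],0],[[0.007,0,0],[0,0,0],0],[[0.007,0,0],[0,0,0],0],[[0.007,0,0],[0,0,0],0],[[0.006,0,0],[0,0,0],0],[[0,0,0],[0,0,0],0]]'; python3 - <<'E'
from h import *; rel()
for n,(a,b,c,d) in dict(side=(230,370,250,450)).items():
    f=imaging.grab_frame(n); cv2.imwrite(f"pics/{n}2.png",cv2.resize(f["img"][a:b,c:d,::-1],None,fx=4,fy=4,interpolation=cv2.INTER_CUBIC))
E
```

```text
clock: 6.32
ee_pos: [0.6207, -0.052, 0.0388]
orientation: [0.857, 0.516, 0.001, 0.001]
ft_force: [-3.6, 2.8, 24.3]
finger_gap: 0.0007
grip_force: 11.8
t 6.325 rel rack along/across 0.0701 0.0001 z 0.0388 toolx 62.1 tilt [0.0025 0.0002] dtool for tab [-0.0701  0.0002 -0.0001] F [-3.6  2.8 24.3] gap 0.0007199399765443123
```

View pics/side2.png

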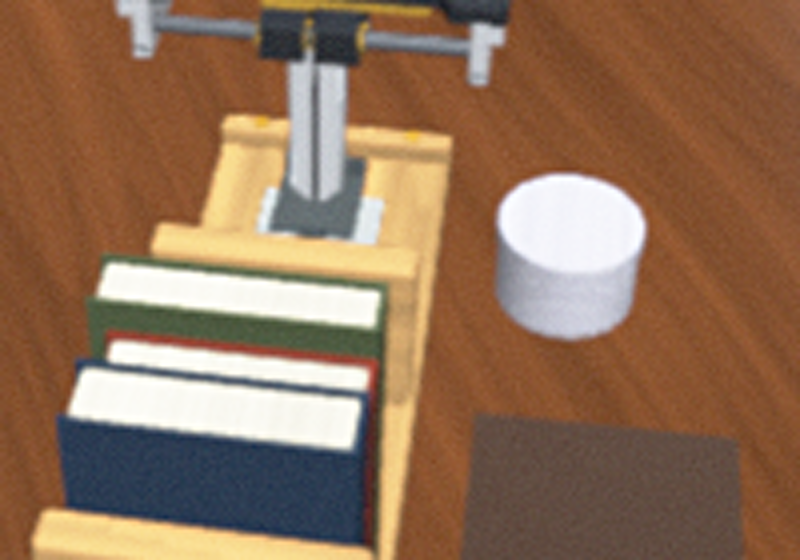

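The bookend is following: the panel is now visible behind book C at crop (285,245), and the tab is down under the fingers. I'll continue to the stop.

```bash
python3 -m pendant '[[[0.006,0,0],[0,0,0],0],[[0.007,0,0],[0,0,0],0],[[0.006,0,0],[0,0,0],0],[[0.005,0,0],[0,0,0],0],[[0.003,0,0],[0,0,0],0],[[0.003,0,0],[0,0,0],0],[[0.002,0,0],[0,0,0],0],[[0,0,0],[0,0,0],0]]'; python3 -c "
from h import *; rel()"
```

```text
clock: 7.38
ee_pos: [0.6356, -0.0241, 0.0388]
orientation: [0.857, 0.515, 0.001, 0.001]
ft_force: [-3.3, 2.3, 22.2]
finger_gap: 0.0007
grip_force: 11.3
t 7.375 rel rack along/across 0.1017 -0.0 z 0.0388 toolx 62.0 tilt [0.0025 0.    ] dtool for tab [-1.017e-01  1.000e-04 -1.000e-04] F [-3.3  2.3 22.2] gap 0.0006717937816603276
```

```bash
python3 -m pendant '[[[0.002,0,0],[0,0,0],0],[[0.002,0,0],[0,0,0],0],[[0.002,0,0],[0,0,0],0],[[0.002,0,0],[0,0,0],0],[[0,0,0],[0,0,0],0]]'; python3 -c "
from h import *; rel()"
```

```text
clock: 8.0
ee_pos: [0.6386, -0.0185, 0.0385]
orientation: [0.857, 0.515, -0.0, 0.001]
ft_force: [-7.8, -4.1, 25.6]
finger_gap: 0.0003
grip_force: 12.0
t 8.0 rel rack along/across 0.1081 -0.0001 z 0.0385 toolx 62.0 tilt [ 0.0008 -0.0016] dtool for tab [-1.081e-01  1.000e-04  1.000e-04] F [-7.8 -4.1 25.6] gap 0.00034080133842440336
```

```bash
python3 -m pendant '[[[0.002,0,0],[0,0,0],0],[[0.002,0,0],[0,0,0],0],[[0,0,0],[0,0,0],0]]'; python3 -c "
from h import *; rel()"
```

```text
clock: 8.38
ee_pos: [0.6405, -0.0162, 0.0383]
orientation: [0.857, 0.515, -0.0, 0.001]
ft_force: [-6.1, -9.1, 22.4]
finger_gap: 0.0006
grip_force: 10.1
t 8.375 rel rack along/across 0.111 -0.0006 z 0.0383 toolx 61.9 tilt [ 0.0007 -0.0028] dtool for tab [-0.111  -0.0003  0.0002] F [-6.1 -9.1 22.4] gap 0.0006374899612753612
```

```bash
python3 -m pendant '[[[0.002,0,0],[0,0,0],0],[[0.002,0,0],[0,0,0],0],[[0,0,0],[0,0,0],0]]'; python3 -c "
from h import *; rel()"
```

```text
clock: 8.75
ee_pos: [0.6422, -0.0134, 0.038]
orientation: [0.858, 0.514, -0.001, 0.002]
ft_force: [-4.8, -10.8, 18.4]
finger_gap: 0.0003
grip_force: 11.3
t 8.75 rel rack along/across 0.1143 -0.0008 z 0.038 toolx 61.9 tilt [ 0.0002 -0.0035] dtool for tab [-0.1143 -0.0004  0.0003] F [ -4.8 -10.8  18.4] gap 0.00030259192045455226
```

```bash
python3 -m pendant '[[[0.002,0,0.0002],[0,0,0],0],[[0.002,0,0.0002],[0,0,0],0],[[0,0,0],[0,0,0],0]]'; python3 - <<'E'
from h import *; rel()
f=imaging.grab_frame("side"); cv2.imwrite(f"pics/side3.png",cv2.resize(f["img"][230:370,250:450,::-1],None,fx=4,fy=4,interpolation=cv2.INTER_CUBIC))
f=imaging.grab_frame("top");P=pts(f);hsv=cv2.cvtColor(f["img"],cv2.COLOR_RGB2HSV);z=P[...,2]
m=(z>.095)&(z<.106)&(hsv[...,1]>70)&(hsv[...,2]>140);m[:205]=0;m[335:]=0;m[:,:330]=0;m[:,525:]=0
q=P[m];print(len(q),((q[:,:2]-TAB)@U*1000).round()[::15] if len(q) else '')
E
```

```text
clock: 9.12
ee_pos: [0.6426, -0.0128, 0.0373]
orientation: [0.858, 0.514, -0.003, 0.002]
ft_force: [-15.4, -21.9, 25.6]
finger_gap: 0.0006
grip_force: 20.2
t 9.125 rel rack along/across 0.115 -0.0009 z 0.0373 toolx 61.8 tilt [-0.0031 -0.007 ] dtool for tab [-0.115  -0.0003  0.0009] F [-15.4 -21.9  25.6] gap 0.0006360730629632613
0
```

View pics/side3.png

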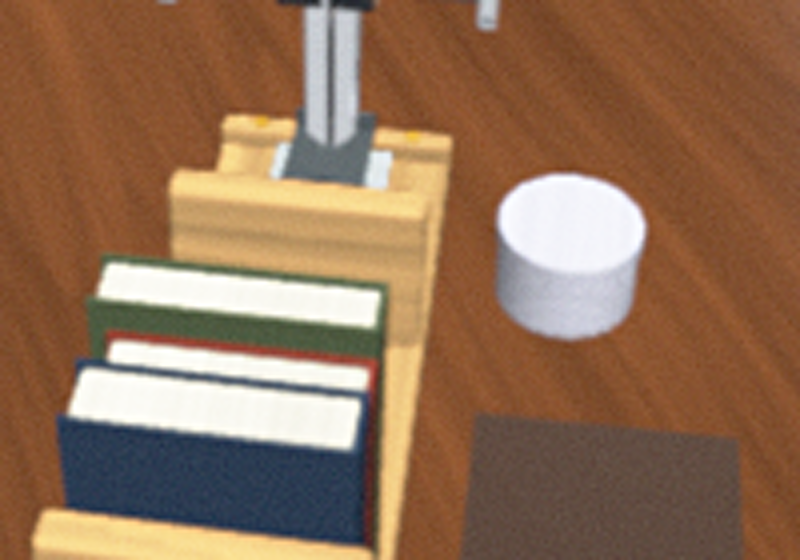

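There's a hard stop: 26 N along the bar and no more motion. The tab is at the rack's stop and the books are standing. I'll ease the push and lift straight up.

```bash
python3 -m pendant '[[[-0.002,0,0],[0,0,0],0],[[0,0,-0.003],[0,0,0],0],[[0,0,-0.004],[0,0,0],0],[[0,0,-0.004],[0,0,0],0],[[0,0,-0.006],[0,0,0],0],[[0,0,-0.03],[0,0,0],0],[[0,0,-0.06],[0,0,0],0],[[0,0,-0.06],[0,0,0],0]]'; python3 -m pendant '[[[0,0,-0.06],[0,0,0],0],[[0.04,-0.02,0],[0,0,0],0],[[0.05,-0.02,0],[0,0,0],0],[[0.05,-0.02,0],[0,0,0],0],[[0.05,-0.02,0],[0,0,0],0],[[0.05,-0.02,0],[0,0,0],0],[[0.05,0,0],[0,0,0],0],[[0,0,0],[0,0,0],0]]'
python3 - <<'E'
from h import *; rel()
f=imaging.grab_frame("top"); cv2.imwrite("pics/top4.png",cv2.resize(f["img"][180:340,310:530,::-1],None,fx=3.6,fy=3.6,interpolation=cv2.INTER_CUBIC))
P=pts(f);hsv=cv2.cvtColor(f["img"],cv2.COLOR_RGB2HSV);z=P[...,2]
m=(z>.095)&(z<.106)&(hsv[...,1]>70)&(hsv[...,2]>140);m[:205]=0;m[335:]=0;m[:,:330]=0;m[:,525:]=0
q=P[m];print(len(q))
if len(q): print("panel shift mm",((q[:,:2]-[.5426,-.2006])@U).mean()*1000)
E
```

```text
clock: 10.22
ee_pos: [0.6424, -0.009, 0.205]
orientation: [0.857, 0.515, -0.001, -0.0]
ft_force: [-0.1, 0.6, 0.6]
finger_gap: 0.0004
grip_force: 0.0
clock: 11.22
ee_pos: [0.69, 0.298, 0.2618]
orientation: [0.856, 0.517, -0.001, -0.001]
ft_force: [-0.2, -0.6, -0.8]
finger_gap: 0.0006
grip_force: 0.0
t 11.225 rel rack along/across 0.4119 0.1027 z 0.2618 toolx 62.2 tilt [-0.0025  0.0006] dtool for tab [-0.4121  0.1016  0.    ] F [-0.2 -0.6 -0.8] gap 0.0006196000579024997
408
panel shift mm 94.23500845250707
```

View pics/top4.png

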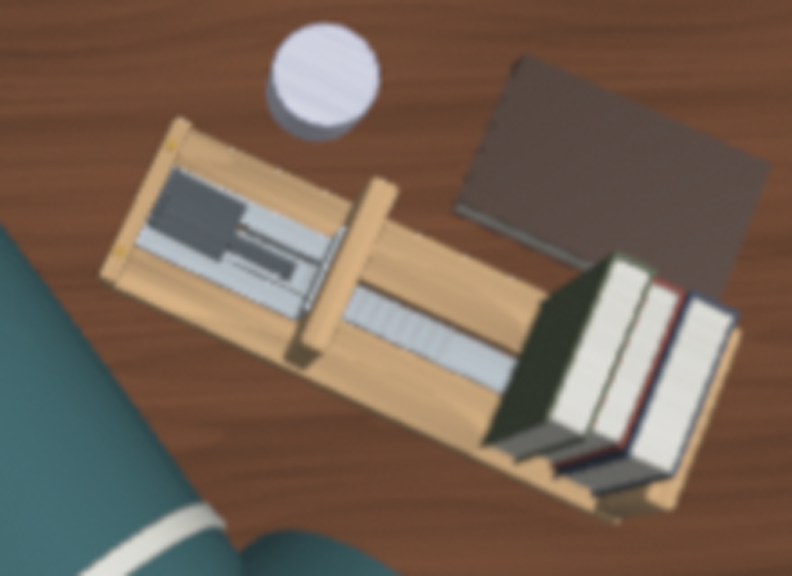

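The saddle is up against the stop at (140,235), the panel is at (350,265), and the books, tin and hardback are in place. I'll check the tab height and hand in.

```bash
python3 - <<'E'
from h import *
f=imaging.grab_frame("top");P=pts(f);hsv=cv2.cvtColor(f["img"],cv2.COLOR_RGB2HSV)
m=(hsv[...,2]<115)&(hsv[...,1]<90)&(P[...,2]>.03)&(P[...,2]<.06)&(np.linalg.norm(P[...,:2]-(TAB+.092*U),axis=2)<.02)
print(m.sum(),np.median(P[m],0))
if np.median(P[m],0)[2]>.0455: print(robot.finish_job())
E
```

```text
225 [ 0.63114205 -0.03271253  0.0492389 ]
the job is handed in; nothing more can be done
None
```

The bookend is pushed fully back against the stop, the tab has sprung back up to its 48–49 mm rest height, the books, tin and hardback are where they were (the tray was not re-checked), and the job was handed in at about 11 s.

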